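# Move the clipped sensor cartridge from the test head to the dock

### The arm

A 7-joint arm with a two-finger parallel gripper is mounted at the origin on the work surface. World frame = base frame: x ahead of the robot, y to its left, z up, the work surface at z = 0. Lengths are in m, angles in rad, forces in N, time in s.
With the tool pointing down it reaches from about 0.4 to 0.875 m from the base axis. Payload 19.3 kg.
Tool frame: the origin (TCP) lies midway between the tips of the shut fingers; the grasp point (between the pads) lies 19 mm behind it (bot.pinch_z is the distance from the TCP to the grasp point, in m); z points along the fingers, y is the line along which they close (so a half turn about z gives the same grasp; the last joint's range is limited). The gripper opens to 85 mm and grips with 20 to 120 N. Pads are 22 mm wide; open, the fingers measure 114 mm over their backs; the gripper's body (76 mm by 85 mm) begins 54 mm behind the grasp point. The pads swing forward as they close: fully open they stand 13 mm farther back than shut.
Start: joints at [1.041, 0.521, -0.036, 1.599, 0.021, 1.021, -0.113], TCP at [0.277, -0.56, 0.231] pointing down, gripper open.
Joint ranges: [-2.91, 2.91], [-0.3, 2.13], [-1.5, 1.42], [0.17, 2.43], [-1.26, 4.41], [0.16, 1.93], [-2.52, 2.52]. Speed limits (rad/s): [1.89, 1.89, 2.39, 2.39, 3.01, 3.01, 3.01].

### API

Orientations are given as [roll, pitch, yaw] about the fixed x, y, z axes, in that order (R = Rz(yaw) Ry(pitch) Rx(roll)).
In Python, from workcell import observe, viewer, bot gives the robot as it stands. The module is installed in compiled form; this text tells all that it offers.
- The arm moves only by the tool play_rows, never from a script. Its argument "motion" is a list of rows, each a list of 7 numbers: the shift along the tool's x, y, z in cm, then the turn, a rotation vector about the tool's x, y, z in rad, then the opening, from -1 (shut) to 1 (fully open), so that 0 is half open. A call has exactly 5 rows; each row is the pose to reach, as a shift and turn from the pose commanded when the call began, along the tool's axes at that moment; what a row does not reach only later rows make up. A row lasts 1/10 s, in which the tool goes at most 50 mm and 8.59 degrees, less where a joint would pass 70% of its speed; a pose out of reach is approached as far as the arm can. A call with a gripper value outside its range is refused whole. The fingers move at their own pace and stop on an object; "squeeze" is the grip in N (left out, the last holds). Time passes only in rows, so rows that repeat a pose let the fingers close, or fill a call up. It gives the time, the measured TCP pose, the force, the opening and the grip force at its end, in the units of the state.
- observe(): the state, without advancing time (a new reading comes with each control period).
- viewer.grab_frame(name): name is "scene" or "top"; returns (picture, depth): 400x640x3 uint8, red, green, blue; 400x640 float32, m along the optical axis (not along the pixel's ray), 0 where there is no reading.
- viewer.camera_info(name): a dict with "fx", "fy", "cx", "cy" (pixels), "R" (3x3) and "t" (3): a world point X has camera coordinates R X + t. Camera axes: x right, y down, z forward; pixel columns grow to the right and rows downward; lengths in m; the calibration is good to about 2 mm. A picture is of the moment at which its call begins. camera_info takes no time and is no camera call.
- bot.job_done(): hands the job in; it is judged then, once.
The state is a dict: "clock": time; "qpos": joint angles; "qd": joint speeds; "joint_efforts": joint torques, N m; "position": TCP position; "tool_rot": TCP orientation; "force": force on the tool from outside, world axes, zero at the start; "moment": the same for the moment, N m; "grip_width": finger opening in m; "finger_force": force on a finger pad.
Only numpy, scipy, OpenCV 4.12 (cv2) and the standard library are available. Lean on these libraries where they do the work, as an engineer would, in place of code of your own. Each camera call takes 0.05 s, during which the arm holds its last target. There are 200 camera calls.

### The job

Take the sensor cartridge off the test head and clip it into the empty dock: squeeze the release button on its side fully in and hold it while drawing the cartridge straight up, without forcing it against its catch, then set it into the dock the same way round (button on the side with the raised rib) with the button still held in, push it gently fully home and let go so that the button springs out and it is latched upright. Leave everything else on the bench where it is.

Things in the scene. Friction and masses are not known exactly. Their poses are not given: they have to be found in the camera images.
- cartridge: the sensor cartridge: a black upright block 44 (x) by 36 (y) by 55 mm (z), steel disc on top, with a stem below and a grey release button on its +y face. Origin: centre of the block's underside, which rests on the socket's collar when clipped in; z up. 150 to 210 g in all. Take it across y, one finger on the button, one on the plain -y face: 43 mm wide with the button out, 37 mm with it fully in
- stem_foot (a point): centre of the lower end of the cartridge's stem, 28 mm below its origin; axes as the cartridge's. The stem is grey, 24 (x) by 18 (y) mm; its lowest 6 mm taper to 18 by 12 mm
- release (a joint): travel in m of the release button into the block, along the cartridge's -y: 0 = out, 0.006 = fully in. A spring pushes it out with 5 N when out, 11.5 N when fully in. It carries the steel hook that catches under the socket's lip; the hook is clear of the lip from 0.0045 on at the latest, and the catch does not yield to a strong pull. A light grip leaves it part in
- hook (a point): top edge of the hook, 13.5 mm along the cartridge's +y and 11.5 mm below its origin when the button is out: it then stands 4.5 mm out of the stem's +y side. It moves with the button. Flat above, sloped below; clicking it into a socket without holding the button in takes a hard push, so hold the button in while seating
- release_face (a point): centre of the button's outer face, 25 mm along the cartridge's +y from its axis and 30 mm above its origin when out; the face is 22 mm wide (x) and 24 mm high (z); axes as the cartridge's
- test_head_mouth (a point): centre of the mouth of the test head's socket, 76 mm above the bench; z up, +y to the side with the lip. Collar 56 (x) by 52 (y) mm, 34 mm high; hole 26 (x) by 20 (y) mm, 30 mm deep. At the start the cartridge sits in it, its axes parallel to these
- test_head: the test head: a fixed grey instrument case 42 mm high, from -75 to +45 mm in x and 55 mm either way in y from its origin, which lies on the bench straight below the socket's centre
- dock_mouth (a point): centre of the mouth of the dock's socket, 64 mm above the bench; z up, +y to the side with the lip. Collar and hole as the test head's. Cartridge fully home: its origin at this point (within 1 mm of side play), its axes parallel to these
- dock_rib (a point): middle of the raised rib (30 x 4 x 3 mm) on the dock collar's top, 23.5 mm along +y from the mouth's centre; the test head has the same. Under it a 10 mm high lip tops an open window where the hook catches. In the opposite wall a sprung rubber pad rubs on the stem: sliding in or out drags (up to some 10 N), and the cartridge does not drop in by its weight
- dock: the dock: a fixed white base 100 x 100 x 30 mm with the socket collar on its middle; origin on the bench below the socket's centre
- fitting: bystander, to be left alone: small brass fitting, 26 mm across, 38 mm tall, standing; origin at the centre of its underside
- flux_bottle: bystander, to be left alone: white bottle, 30 mm across, 70 mm tall; origin at the centre of its underside
- screwdriver: bystander, to be left alone: black-handled screwdriver, 170 mm, lying; origin at the centre of its underside
- parts_tray: bystander, to be left alone: open blue tray, 100 x 130 x 35 mm; origin at the centre of its underside
- carton: bystander, to be left alone: cardboard carton, 80 x 110 x 50 mm; origin at the centre of its underside
- wrench: bystander, to be left alone: wrench, 160 mm, lying; origin at the centre of its underside
- tip_pot: bystander, to be left alone: dark steel pot, 60 mm across, 45 mm tall; origin at the centre of its underside
- regulator_cap: bystander, to be left alone: aluminium cap, 48 mm across, 42 mm tall; origin at the centre of its underside
Things that resemble listed ones, but are neither listed nor needed, are in the scene too. Leave any brown or yellow look-alike of the cartridge alone.

How it is judged:
By the outcome, as a careful person would: the job done as asked, in the order asked, and still so for the second after the job is handed in, with the robot touching nothing.
It also fails if it takes over 54 s, if anything falls off the work surface, if the arm or the gripper's body presses on something with over 40 N, if the wrist force passes 120 N, or if a joint passes its speed limit or range.

## Working session

There is one attempt and no reset: what is moved stays moved. The work goes in short steps, Python scripts to look and compute and a tool call to move; the robot and the scene stay as the last step left them, time stands still between calls to the robot, and variables do not carry over. Pictures are saved under pics/ and viewed, at most 10 in all, crops included, and the job is handed in when it is done.

Besides the shell and the picture viewer there is one more tool, called as a command line: name --pt "numbers of a row" for each row, then --argument value for the rest. play_rows: Moves the arm, as the interface text tells. Its arguments: {"type":"object","properties":{"motion":{"type":"array"},"squeeze":{"type":"number"}},"required":["motion"]}

```bash
mkdir -p pics
python3 - <<'E'
from workcell import observe, viewer, bot
import cv2, numpy as np
s=observe(); print({k:np.round(v,3).tolist() for k,v in s.items()}, bot.pinch_z)
for n in("scene","top"):
    p,d=viewer.grab_frame(n); cv2.imwrite(f"pics/{n}0.png",cv2.cvtColor(p,cv2.COLOR_RGB2BGR)); np.save(f"pics/{n}0.npy",d)
    c=viewer.camera_info(n); np.savez(f"pics/{n}_cam.npz",**c); print(n,{k:np.round(v,3).tolist() for k,v in c.items()}, (d>0).mean())
E
```

```text
{'clock': 0.0, 'qpos': [1.041, 0.522, -0.036, 1.6, 0.021, 1.021, -0.113], 'qd': [0.0, -0.0, -0.001, 0.0, 0.001, 0.0, 0.001], 'joint_efforts': [-0.0, -92.712, 1.98, -36.992, 0.018, 0.008, 0.0], 'position': [0.277, -0.56, 0.231], 'tool_rot': [-3.14, 0.0, 0.46], 'force': [0.403, -0.064, 0.157], 'moment': [0.006, -0.022, -0.064], 'finger_force': 0.0, 'grip_width': 0.086} 0.0187
scene {'fx': 517.548, 'fy': 517.548, 'cx': 322.13, 'cy': 197.676, 'R': [[-0.843, 0.537, -0.003], [0.422, 0.658, -0.624], [-0.333, -0.527, -0.782]], 't': [0.474, -0.153, 1.552]} 0.9959765625
top {'fx': 363.807, 'fy': 363.807, 'cx': 321.558, 'cy': 199.541, 'R': [[0.005, -1.0, 0.0], [-0.979, -0.005, -0.205], [0.205, 0.0, -0.979]], 't': [-0.027, 0.56, 0.978]} 0.996
```

View pics/scene0.png

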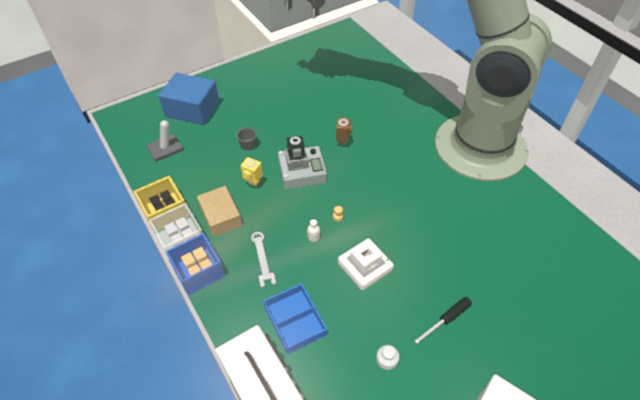

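View pics/top0.png

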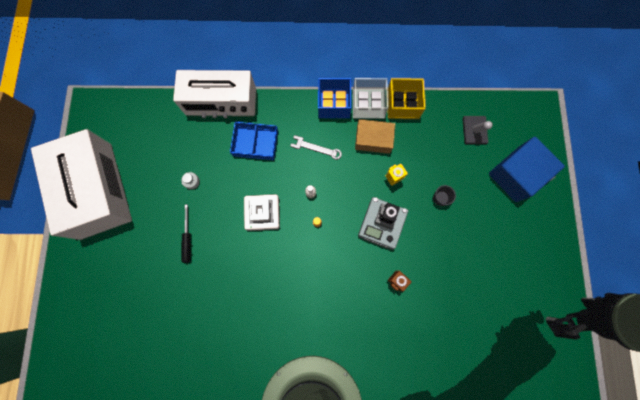

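Scene view: test head at (302,165) with the black cartridge at (296,147), dock at (366,262). Top view: cartridge at (390,211), dock at (262,210). Next I'll zoom in and build point clouds.

```bash
cat > h.py <<'E'
import numpy as np, cv2
def cloud(n,tag="0"):
    c=np.load(f"pics/{n}_cam.npz"); d=np.load(f"pics/{n}{tag}.npy"); p=cv2.imread(f"pics/{n}{tag}.png")
    v,u=np.indices(d.shape); ok=d>0
    X=np.stack([(u-c["cx"])/c["fx"]*d,(v-c["cy"])/c["fy"]*d,d],-1)
    W=(X-c["t"])@c["R"]
    return W,ok,p
E
python3 - <<'E'
from h import *
crops=[]
for n,cs in(("scene",[(300,158),(366,262)]),("top",[(385,218),(262,212)])):
    W,ok,p=cloud(n)
    for (u,v) in cs:
        a=p[v-37:v+38,u-50:u+50]; crops.append(cv2.resize(a,(400,300),interpolation=cv2.INTER_CUBIC))
cv2.imwrite("pics/crops.png",np.vstack([np.hstack(crops[:2]),np.hstack(crops[2:])]))
for n,cs in(("scene",[(300,158),(366,262)]),("top",[(385,218),(262,212)])):
    W,ok,p=cloud(n)
    for k,(u,v) in enumerate(cs):
        w=W[v-37:v+38,u-50:u+50].reshape(-1,3); g=p[v-37:v+38,u-50:u+50].reshape(-1,3).astype(int)
        bands=[(.12,.15),(.068,.084),(.035,.050)] if k==0 else [(.055,.072),(.022,.038)]
        h,e=np.histogram(w[:,2],bins=np.arange(-.01,.16,.005)); print(n,k,[(round(float(b),3),int(x)) for x,b in zip(h,e) if x>8])
        for lo,hi in bands:
            m=(w[:,2]>lo)&(w[:,2]<hi)&(np.linalg.norm(w[:,:2]-np.median(w[:,:2],0),axis=1)<.13); q=w[m]
            r=cv2.minAreaRect((q[:,:2]*1000).astype(np.float32)); print(lo,hi,m.sum(),"med z",np.round(np.median(q[:,2]),4),"rect mm",np.round(r[0],1),np.round(r[1],1),round(r[2],1),"mean",np.round(q.mean(0),4))
E
```

```text
scene 0 [(-0.01, 14), (-0.005, 912), (0.0, 3367), (0.005, 727), (0.01, 78), (0.015, 78), (0.02, 75), (0.025, 60), (0.03, 97), (0.035, 151), (0.04, 562), (0.045, 325), (0.05, 87), (0.055, 48), (0.06, 60), (0.065, 44), (0.07, 73), (0.075, 129), (0.08, 121), (0.085, 125), (0.09, 15), (0.095, 19), (0.1, 21), (0.105, 25), (0.11, 20), (0.115, 32), (0.12, 34), (0.125, 29), (0.13, 111), (0.135, 34)]
0.12 0.15 208 med z 0.1319 rect mm [ 518.8 -200. ] [50.8 44.2] 67.7 mean [ 0.519  -0.2002  0.1309]
0.068 0.084 189 med z 0.0773 rect mm [ 558.7 -221.1] [ 56.1 146.7] 68.1 mean [ 0.5414 -0.1987  0.0773]
0.035 0.05 905 med z 0.0434 rect mm [ 532.2 -211.2] [115.8 186.8] 69.6 mean [ 0.5064 -0.1846  0.0434]
scene 1 [(-0.005, 1367), (0.0, 4019), (0.005, 461), (0.01, 60), (0.015, 59), (0.02, 73), (0.025, 263), (0.03, 475), (0.035, 112), (0.04, 38), (0.045, 49), (0.05, 39), (0.055, 55), (0.06, 205), (0.065, 192)]
0.055 0.072 457 med z 0.0647 rect mm [532.8 153.6] [60.6 54.2] 3.2 mean [0.5346 0.1548 0.0642]
0.022 0.038 867 med z 0.0314 rect mm [533.4 154.7] [101.3 101.1] 3.2 mean [0.5443 0.1671 0.0311]
to
[... 321 characters left out ...]
 237 med z 0.131 rect mm [ 514.5 -203.3] [40.6 44. ] 67.5 mean [ 0.5129 -0.2046  0.1308]
0.068 0.084 113 med z 0.0757 rect mm [ 547.3 -219.3] [ 51.7 129.3] 69.1 mean [ 0.5037 -0.1991  0.0757]
0.035 0.05 1124 med z 0.042 rect mm [ 531.8 -213.6] [110.2 189.5] 69.1 mean [ 0.492  -0.1958  0.0421]
top 1 [(-0.01, 22), (-0.005, 2572), (0.0, 3541), (0.005, 68), (0.01, 15), (0.015, 16), (0.02, 46), (0.025, 348), (0.03, 376), (0.035, 45), (0.04, 22), (0.045, 21), (0.05, 19), (0.055, 30), (0.06, 220), (0.065, 89)]
0.055 0.072 322 med z 0.0636 rect mm [531.3 152.1] [57.5 51.2] 3.5 mean [0.5303 0.1516 0.0633]
0.022 0.038 785 med z 0.0301 rect mm [530.7 152.3] [101.   99.6] 2.1 mean [0.5265 0.1498 0.03  ]
```

View pics/crops.png

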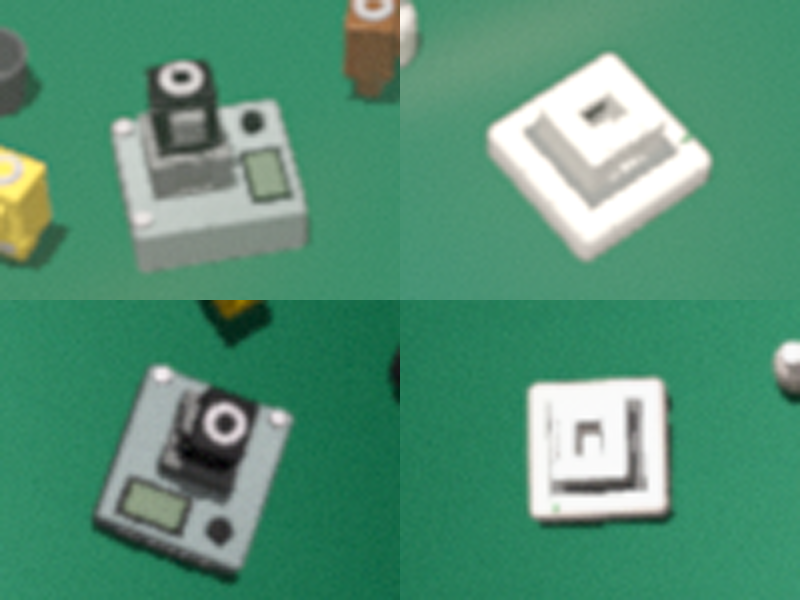

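Crops: cartridge button faces down-left in the top view (world +y); the dock collar shows its window at about (625,165), lower right in the scene view (world +y too). Now I'll fit box models to both clouds.

```bash
cat > fit.py <<'E'
from h import *
from scipy.optimize import least_squares
# boxes: xmin,xmax,ymin,ymax,zmin,zmax (mm, model frame on bench)
HEAD=[(-75,45,-55,55,0,42),(-28,28,-26,26,42,76),(-22,22,-18,18,76,131),(-11,11,18,25,94,118),(-15,15,21.5,25.5,76,79)]
DOCK=[(-50,50,-50,50,0,30),(-28,28,-26,26,30,64),(-15,15,21.5,25.5,64,67)]
def sdf(P,B):
    r=[]
    for b in B:
        b=np.array(b,float); c=(b[::2]+b[1::2])/2; hh=(b[1::2]-b[::2])/2
        q=abs(P-c)-hh; r.append(np.linalg.norm(np.maximum(q,0),axis=1)+np.minimum(q.max(1),0))
    return np.min(r,0)
def fit(B,x0,tag="0",cams=("scene","top"),rad=75,zmin=8,hole=True):
    P=[]
    for n in cams:
        W,ok,_=cloud(n,tag); w=W[ok]*1000
        P.append(w[(np.linalg.norm(w[:,:2]-x0[:2],axis=1)<rad)&(w[:,2]>zmin)&(w[:,2]<150)])
    P=np.vstack(P)
    def f(x):
        c,s=np.cos(x[2]),np.sin(x[2]); d=P-[x[0],x[1],x[3]]
        L=np.c_[d[:,0]*c+d[:,1]*s,-d[:,0]*s+d[:,1]*c,d[:,2]]
        return sdf(L,B)
    s=least_squares(f,[*x0,0],loss="cauchy",f_scale=1.5,x_scale=[1,1,.02,1])
    return np.round(s.x,3),round(s.cost,1),len(P)
E
python3 - <<'E'
from fit import *
for cams in (("scene","top"),("scene",),("top",)):
    print(cams)
    print(" head",fit(HEAD,[515,-203,-.39],cams=cams,rad=90))
    for y in (.05,.05+np.pi): print(" dock",fit(DOCK,[531,152,y],cams=cams))
    print(" cart top only",fit(HEAD[2:4],[515,-203,-.39],cams=cams,rad=35,zmin=90))
# look for the rib and window
for n in("scene","top"):
    W,ok,_=cloud(n); w=W[ok]*1000; d=w-[531,152.5,0]; c,s=np.cos(.055),np.sin(.055)
    L=np.c_[d[:,0]*c+d[:,1]*s,-d[:,0]*s+d[:,1]*c]
    for lo,hi in((-28,-19),(-19,-12),(12,19),(19,28)):
        m=(abs(L[:,0])<15)&(L[:,1]>lo)&(L[:,1]<hi)&(w[:,2]>50); print(n,lo,hi,m.sum(),np.round(np.percentile(w[m,2],[25,50,75]),1))
E
```

```text
('scene', 'top')
 head (array([ 5.14503e+02, -2.06122e+02, -3.61000e-01,  9.02000e-01]), np.float64(3439.5), 3470)
 dock (array([5.32170e+02, 1.52602e+02, 6.10000e-02, 8.07000e-01]), np.float64(2582.6), 2786)
 dock (array([532.156, 152.641,   3.203,   0.816]), np.float64(2611.5), 2786)
 cart top only (array([ 5.14791e+02, -2.05687e+02, -3.47000e-01,  1.26400e+00]), np.float64(492.8), 641)
('scene',)
 head (array([ 5.1578e+02, -2.0637e+02, -3.6500e-01,  2.0250e+00]), np.float64(1794.3), 1803)
 dock (array([5.32507e+02, 1.52525e+02, 6.10000e-02, 1.52500e+00]), np.float64(1422.0), 1596)
 dock (array([532.503, 152.536,   3.203,   1.543]), np.float64(1443.9), 1596)
 cart top only (array([ 5.15957e+02, -2.05982e+02, -3.46000e-01,  2.45900e+00]), np.float64(265.1), 338)
('top',)
 head (array([ 5.13595e+02, -2.06538e+02, -3.61000e-01,  2.17000e-01]), np.float64(1386.2), 1667)
 dock (array([5.31104e+02, 1.52551e+02, 6.40000e-02, 1.11000e-01]), np.float64(1042.8), 1190)
 dock (array([5.31101e+02, 1.52632e+02, 3.20600e+00, 1.30000e-01]), np.float64(1049.9), 1190)
 cart top only (array([ 5.14121e+02, -2.05882e+02, -3.65000e-01,  5.11000e-01]), np.float64(174.5), 303)
scene -28 -19 29 [63.7 64.7 66.2]
scene -19 -12 31 [64.3 65.1 66.1]
scene 12 19 31 [64.1 64.9 66.3]
scene 19 28 52 [60.5 64.7 67.7]
top -28 -19 31 [60.8 63.1 64.3]
top -19 -12 29 [63.3 64.8 65.5]
top 12 19 25 [62.8 63.6 63.8]
top 19 28 25 [62.7 64.3 66. ]
```

```bash
cat > go.py <<'E'
import sys,numpy as np
from workcell import observe
from scipy.spatial.transform import Rotation as R
def go(x,y,z,yaw):
    s=observe(); A=R.from_euler("xyz",s["tool_rot"]); B=R.from_euler("xyz",[np.pi,0,yaw])
    print("t",round(s["clock"],2),"pos",np.round(np.array(s["position"])*1e3,1),"rot",np.round(s["tool_rot"],4),"F",np.round(s["force"],1),"M",np.round(s["moment"],2),"w",round(s["grip_width"]*1e3,1),"ff",round(s["finger_force"],1))
    print("row",np.round(A.inv().apply(np.array([x,y,z])-s["position"])*100,2),np.round((A.inv()*B).as_rotvec(),4))
if __name__=="__main__": go(*map(float,sys.argv[1:]))
E
python3 go.py .5147 -.206 .231 -.361
```

```text
t 0.1 pos [ 277.2 -559.8  230.8] rot [-3.1406e+00  1.0000e-04  4.5980e-01] F [ 0.8 -0.8  0.2] M [ 0.02  0.02 -0.04] w 85.6 ff 0.0
row [ 36.98 -21.17  -0.  ] [-9.000e-04  5.000e-04  8.208e-01]
```

play_rows --pt "4 -2.3 0 0 0 0.09 1" --pt "8 -4.6 0 0 0 0.18 1" --pt "12 -6.9 0 0 0 0.27 1" --pt "16 -9.2 0 0 0 0.36 1" --pt "20 -11.5 0 0 0 0.45 1" --squeeze 40

```text
clock: 0.6
position: [0.4061, -0.3666, 0.2311]
tool_rot: [-3.141, 0.0, 0.006]
force: [1.6, -0.8, 0.8]
grip_width: 0.0852
finger_force: 0.0
```

```bash
python3 go.py .5147 -.206 .231 -.361
```

```text
t 0.6 pos [ 406.1 -366.6  231.1] rot [-3.1414e+00  2.0000e-04  5.9000e-03] F [ 1.6 -0.8  0.8] M [ 0.01 -0.07 -0.06] w 85.2 ff 0.0
row [ 10.95 -15.99   0.02] [-2.000e-04  3.000e-04  3.669e-01]
```

play_rows --pt "3 -4.4 0 0 0 0.1 1" --pt "6 -8.8 0 0 0 0.2 1" --pt "9 -13 0 0 0 0.3 1" --pt "10.9 -15.9 0 0 0 0.364 1" --pt "10.9 -15.9 0 0 0 0.364 1"

```text
clock: 1.1
position: [0.5159, -0.2023, 0.2309]
tool_rot: [-3.139, 0.0, -0.349]
force: [0.3, -1.2, 0.1]
grip_width: 0.0852
finger_force: 0.0
```

```bash
python3 go.py .5147 -.206 .085 -.361
```

```text
t 1.1 pos [ 515.9 -202.3  230.9] rot [-3.1394e+00  3.0000e-04 -3.4860e-01] F [ 0.3 -1.2  0.1] M [-0.    0.03 -0.01] w 85.2 ff 0.0
row [ 0.02  0.43 14.59] [-0.0022  0.0003  0.0124]
```

play_rows --pt "0 0.4 2.5 -0.002 0 0.012 1" --pt "0 0.4 5 -0.002 0 0.012 1" --pt "0 0.4 7.5 -0.002 0 0.012 1" --pt "0 0.4 9 -0.002 0 0.012 1" --pt "0 0.4 9 -0.002 0 0.012 1"

```text
clock: 1.6
position: [0.5102, -0.212, 0.1394]
tool_rot: [3.139, 0.004, -0.366]
force: [0.1, -0.3, 0.6]
grip_width: 0.0853
finger_force: 0.0
```

```bash
python3 - <<'E'
from workcell import viewer
import cv2,numpy as np
o=[]
for n,(u,v) in(("scene",(298,150)),("top",(388,212))):
    p,d=viewer.grab_frame(n); o.append(cv2.resize(cv2.cvtColor(p,cv2.COLOR_RGB2BGR)[v-50:v+50,u-34:u+34],(400,588),interpolation=cv2.INTER_CUBIC))
cv2.imwrite("pics/near1.png",np.hstack(o))
E
python3 go.py .5147 -.206 .085 -.361
```

```text
t 1.7 pos [ 511.5 -212.3  141.6] rot [ 3.1395e+00  3.0000e-04 -3.6630e-01] F [-0.5 -1.   0.2] M [ 0.03 -0.02 -0.  ] w 85.4 ff 0.0
row [ 0.08 -0.72  5.66] [ 0.0021  0.0003 -0.0053]
```

View pics/near1.png

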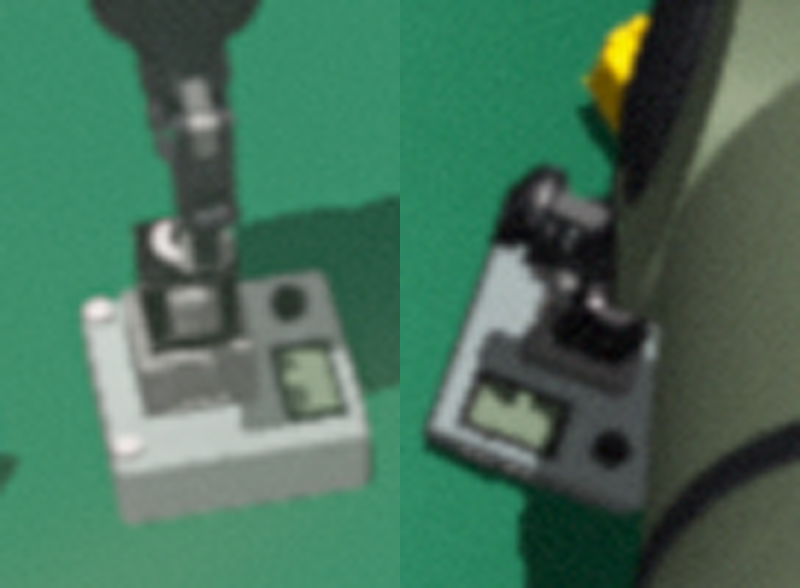

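The near picture shows the front finger above the button (left panel, ~(205,210) vs button (195,310)); the tool had overshot 7 mm in y because the last reading lagged. I'll correct that and let it settle.

play_rows --pt "0.1 -0.7 0 0.002 0 -0.005 1" --pt "0.1 -0.7 0 0.002 0 -0.005 1" --pt "0.1 -0.7 0 0.002 0 -0.005 1" --pt "0.1 -0.7 0 0.002 0 -0.005 1" --pt "0.1 -0.7 0 0.002 0 -0.005 1"

```text
clock: 2.2
position: [0.515, -0.2059, 0.1415]
tool_rot: [3.142, -0.0, -0.361]
force: [1.0, 0.2, 0.7]
grip_width: 0.0856
finger_force: 0.0
```

```bash
python3 go.py .5147 -.206 .085 -.361
```

```text
t 2.2 pos [ 515.  -205.9  141.5] rot [ 3.1416e+00 -2.0000e-04 -3.6130e-01] F [1.  0.2 0.7] M [-0.07 -0.04 -0.01] w 85.6 ff 0.0
row [-0.03  0.02  5.65] [ 0.     -0.0002 -0.0003]
```

play_rows --pt "0 0 1.5 0 0 0 1" --pt "0 0 3 0 0 0 1" --pt "0 0 4.5 0 0 0 1" --pt "0 0 5.6 0 0 0 1" --pt "0 0 5.6 0 0 0 1"

```text
clock: 2.7
position: [0.5143, -0.2056, 0.0841]
tool_rot: [3.141, 0.002, -0.361]
force: [-0.1, 0.1, -0.2]
grip_width: 0.0853
finger_force: 0.0
```

play_rows --pt "0 0 0 0 0 0 0.3" --pt "0 0 0 0 0 0 0.1" --pt "0 0 0 0 0 0 0.06" --pt "0 0 0 0 0 0 0.06" --pt "0 0 0 0 0 0 0.06" --squeeze 20

```text
clock: 3.2
position: [0.5159, -0.2048, 0.086]
tool_rot: [-3.14, -0.001, -0.36]
force: [1.8, 6.5, 4.0]
grip_width: 0.0451
finger_force: 3.4
```

```bash
python3 go.py .5147 -.206 .085 -.361
```

```text
t 3.2 pos [ 515.9 -204.8   86. ] rot [-3.1403e+00 -1.3000e-03 -3.6030e-01] F [1.8 6.5 4. ] M [ 1.47 -0.4   0.  ] w 45.1 ff 3.4
row [-0.08  0.15  0.1 ] [-0.0013 -0.0013  0.0007]
```

play_rows --pt "0 0 0 0 0 0 0" --pt "0 0 0 0 0 0 -0.05" --pt "0 0 0 0 0 0 -0.1" --pt "0 0 0 0 0 0 -0.3" --pt "0 0 0 0 0 0 -0.3" --squeeze 45

```text
clock: 3.7
position: [0.516, -0.2052, 0.0866]
tool_rot: [-3.14, -0.002, -0.361]
force: [-2.3, 5.8, 15.8]
grip_width: 0.0357
finger_force: 43.7
```

play_rows --pt "0 0 0 0 0 0 -0.3" --pt "0 0 0 0 0 0 -0.3" --pt "0 0 0 0 0 0 -0.3" --pt "0 0 0 0 0 0 -0.3" --pt "0 0 0 0 0 0 -0.3"

```text
clock: 4.2
position: [0.516, -0.2052, 0.0866]
tool_rot: [-3.14, -0.002, -0.361]
force: [-1.6, 6.1, 15.2]
grip_width: 0.0358
finger_force: 43.7
```

```bash
python3 go.py .5147 -.206 .085 -.361
```

```text
t 4.2 pos [ 516.  -205.2   86.6] rot [-3.1405e+00 -1.9000e-03 -3.6070e-01] F [-1.6  6.1 15.2] M [1.6  0.14 0.04] w 35.8 ff 43.7
row [-0.09  0.12  0.16] [-0.0011 -0.0019  0.0003]
```

Width stopped at its minimum (button fully in). Draw up gently.

play_rows --pt "0 0 -0.1 0 0 0 -0.3" --pt "0 0 -0.2 0 0 0 -0.3" --pt "0 0 -0.3 0 0 0 -0.3" --pt "0 0 -0.4 0 0 0 -0.3" --pt "0 0 -0.5 0 0 0 -0.3"

```text
clock: 4.7
position: [0.5149, -0.2056, 0.0902]
tool_rot: [-3.141, 0.0, -0.361]
force: [1.1, 4.7, -4.1]
grip_width: 0.0358
finger_force: 45.3
```

```bash
python3 go.py .5147 -.206 .085 -.361
```

```text
t 4.7 pos [ 514.9 -205.6   90.2] rot [-3.1414e+00  5.0000e-04 -3.6120e-01] F [ 1.1  4.7 -4.1] M [ 1.13 -0.46 -0.05] w 35.8 ff 45.3
row [-0.    0.04  0.52] [-0.0001  0.0005 -0.0002]
```

play_rows --pt "0 0 -0.2 0 0 0 -0.3" --pt "0 0 -0.4 0 0 0 -0.3" --pt "0 0 -0.6 0 0 0 -0.3" --pt "0 0 -0.8 0 0 0 -0.3" --pt "0 0 -1.0 0 0 0 -0.3"

```text
clock: 5.2
position: [0.5151, -0.2059, 0.1006]
tool_rot: [3.142, -0.0, -0.361]
force: [0.9, 3.2, -2.2]
grip_width: 0.0355
finger_force: 45.6
```

play_rows --pt "0 0 -0.4 0 0 0 -0.3" --pt "0 0 -0.8 0 0 0 -0.3" --pt "0 0 -1.2 0 0 0 -0.3" --pt "0 0 -1.6 0 0 0 -0.3" --pt "0 0 -2.0 0 0 0 -0.3"

```text
clock: 5.7
position: [0.515, -0.2061, 0.1207]
tool_rot: [3.141, -0.0, -0.362]
force: [0.5, -0.5, -2.5]
grip_width: 0.0358
finger_force: 45.7
```

play_rows --pt "0 0 -1.2 0 0 0 -0.3" --pt "0 0 -2.4 0 0 0 -0.3" --pt "0 0 -3.6 0 0 0 -0.3" --pt "0 0 -4.5 0 0 0 -0.3" --pt "0 0 -4.5 0 0 0 -0.3"

```text
clock: 6.2
position: [0.5157, -0.206, 0.1668]
tool_rot: [-3.141, -0.002, -0.361]
force: [0.1, -0.2, -2.6]
grip_width: 0.0361
finger_force: 45.7
```

```bash
python3 - <<'E'
from workcell import viewer
import cv2,numpy as np
o=[]
for n,(u,v) in(("scene",(298,120)),("top",(388,212))):
    p,d=viewer.grab_frame(n); np.save(f"pics/{n}2.npy",d); b=cv2.cvtColor(p,cv2.COLOR_RGB2BGR); cv2.imwrite(f"pics/{n}2.png",b)
    o.append(cv2.resize(b[v-60:v+60,u-40:u+40],(400,600),interpolation=cv2.INTER_CUBIC))
cv2.imwrite("pics/near2.png",np.hstack(o))
E
python3 go.py .532 .1526 .165 .061
```

```text
t 6.3 pos [ 515.  -205.8  165.3] rot [-3.1416e+00 -2.0000e-04 -3.6120e-01] F [-0.5 -0.4 -1.7] M [-0.01  0.02  0.01] w 35.6 ff 45.7
row [-1.107e+01 -3.412e+01  3.000e-02] [-0.000e+00 -2.000e-04 -4.222e-01]
```

View pics/near2.png

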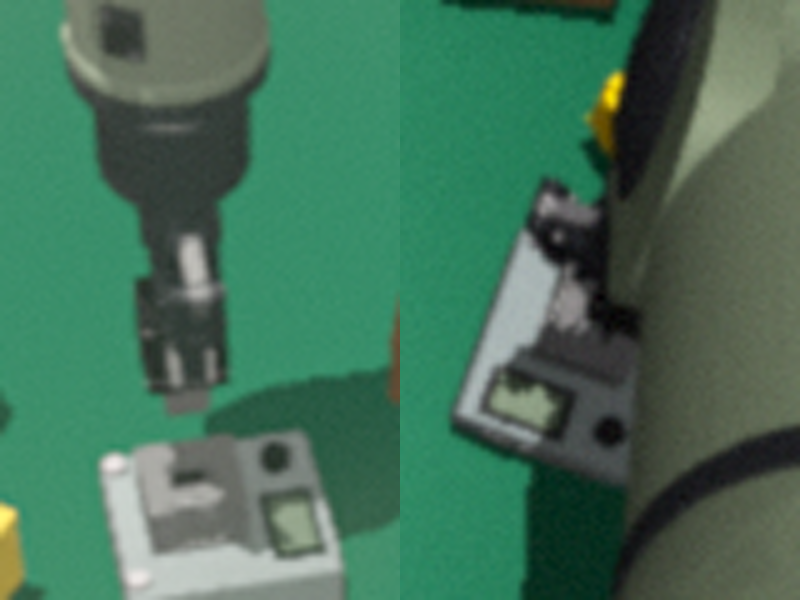

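The cartridge is out and hangs upright with its stem visible at (188,402) in the left panel; the button side faces +y. Transport to the dock: TCP (532.3,152.9), yaw 0.062.

play_rows --pt "-1.1 -3.4 0 0 0 -0.04 -0.3" --pt "-2.2 -6.8 0 0 0 -0.085 -0.3" --pt "-3.3 -10.2 0 0 0 -0.13 -0.3" --pt "-4.4 -13.6 0 0 0 -0.17 -0.3" --pt "-5.5 -17 0 0 0 -0.21 -0.3"

```text
clock: 6.8
position: [0.5232, -0.0259, 0.1648]
tool_rot: [3.141, 0.001, -0.15]
force: [1.1, 0.9, -1.3]
grip_width: 0.0359
finger_force: 45.8
```

play_rows --pt "0 0 0 0 0 0 -0.3" --pt "0 0 0 0 0 0 -0.3" --pt "0 0 0 0 0 0 -0.3" --pt "0 0 0 0 0 0 -0.3" --pt "0 0 0 0 0 0 -0.3"

```text
clock: 7.3
position: [0.5236, -0.0282, 0.1652]
tool_rot: [3.141, 0.0, -0.153]
force: [0.7, -0.7, -2.3]
grip_width: 0.0356
finger_force: 46.0
```

```bash
python3 go.py .5323 .1529 .165 .062
```

```text
t 7.3 pos [523.6 -28.2 165.2] rot [ 3.1414e+00  1.0000e-04 -1.5260e-01] F [ 0.7 -0.7 -2.3] M [ 0.02  0.03 -0.04] w 35.6 ff 46.0
row [ -1.89 -18.03   0.02] [ 2.000e-04  1.000e-04 -2.146e-01]
```

play_rows --pt "-0.4 -4 0 0 0 -0.05 -0.3" --pt "-0.9 -8 0 0 0 -0.1 -0.3" --pt "-1.3 -12 0 0 0 -0.15 -0.3" --pt "-1.7 -16 0 0 0 -0.2 -0.3" --pt "-1.9 -18 0 0 0 -0.215 -0.3"

```text
clock: 7.8
position: [0.5318, 0.1569, 0.1653]
tool_rot: [-3.14, -0.0, 0.068]
force: [-0.2, 0.0, -2.3]
grip_width: 0.0358
finger_force: 46.0
```

play_rows --pt "0 0 1 0 0 0 -0.3" --pt "0 0 2.5 0 0 0 -0.3" --pt "0 0 4 0 0 0 -0.3" --pt "0 0 4.5 0 0 0 -0.3" --pt "0 0 4.5 0 0 0 -0.3"

```text
clock: 8.3
position: [0.5317, 0.1525, 0.1197]
tool_rot: [3.141, 0.001, 0.063]
force: [-0.0, 0.4, -2.1]
grip_width: 0.0358
finger_force: 46.0
```

```bash
python3 - <<'E'
from workcell import viewer
import cv2,numpy as np
o=[]
for n,(u,v) in(("scene",(366,240)),("top",(262,212))):
    p,d=viewer.grab_frame(n); np.save(f"pics/{n}3.npy",d); b=cv2.cvtColor(p,cv2.COLOR_RGB2BGR); cv2.imwrite(f"pics/{n}3.png",b)
    o.append(cv2.resize(b[v-60:v+60,u-40:u+40],(400,600),interpolation=cv2.INTER_CUBIC))
cv2.imwrite("pics/near3.png",np.hstack(o))
E
python3 go.py .5323 .1529 .110 .062
```

```text
t 8.4 pos [532.3 153.1 120.7] rot [-3.1416e+00 -4.0000e-04  6.3100e-02] F [ 0.5 -0.1 -1.7] M [0.03 0.02 0.02] w 35.6 ff 46.0
row [-0.    0.02  1.07] [-0.     -0.0004  0.0011]
```

View pics/near3.png

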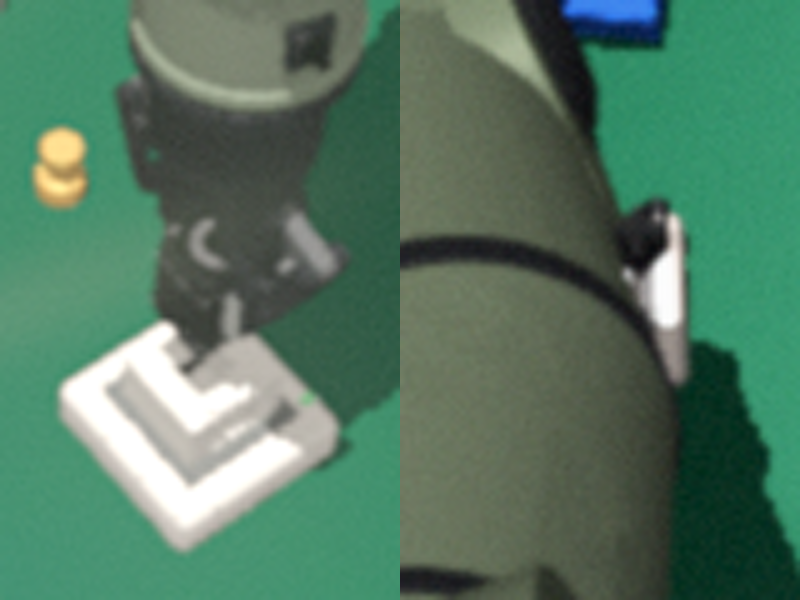

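Cartridge stem hangs over the dock hole (left panel ~(195,350)), rib side to the lower right. Descend slowly, watching force.

play_rows --pt "0 0 0.4 0 0 0 -0.3" --pt "0 0 0.8 0 0 0 -0.3" --pt "0 0 1.2 0 0 0 -0.3" --pt "0 0 1.6 0 0 0 -0.3" --pt "0 0 1.8 0 0 0 -0.3"

```text
clock: 8.9
position: [0.5318, 0.1534, 0.1018]
tool_rot: [3.141, 0.0, 0.064]
force: [0.1, -0.5, -2.2]
grip_width: 0.0357
finger_force: 46.0
```

play_rows --pt "0 0 0.1 0 0 0 -0.3" --pt "0 0 0.2 0 0 0 -0.3" --pt "0 0 0.3 0 0 0 -0.3" --pt "0 0 0.4 0 0 0 -0.3" --pt "0 0 0.5 0 0 0 -0.3"

```text
clock: 9.4
position: [0.532, 0.1535, 0.0973]
tool_rot: [-3.142, -0.0, 0.064]
force: [0.7, 0.0, -1.9]
grip_width: 0.0357
finger_force: 46.0
```

```bash
python3 go.py .5323 .1529 .0746 .062
```

```text
t 9.4 pos [532.  153.5  97.3] rot [-3.1416e+00 -1.0000e-04  6.3800e-02] F [ 0.7  0.  -1.9] M [ 0.   -0.   -0.02] w 35.7 ff 46.0
row [0.02 0.06 2.27] [-0.     -0.0001  0.0018]
```

Foot is about 5 mm into the hole without contact. Continue.

play_rows --pt "0 0 0.15 0 0 0 -0.3" --pt "0 0 0.3 0 0 0 -0.3" --pt "0 0 0.45 0 0 0 -0.3" --pt "0 0 0.6 0 0 0 -0.3" --pt "0 0 0.7 0 0 0 -0.3"

```text
clock: 9.9
position: [0.5321, 0.1537, 0.0902]
tool_rot: [-3.141, -0.0, 0.064]
force: [-0.4, 1.5, 1.6]
grip_width: 0.0357
finger_force: 46.4
```

```bash
python3 go.py .5323 .1529 .0746 .062
```

```text
t 9.9 pos [532.1 153.7  90.2] rot [-3.1413e+00 -2.0000e-04  6.3900e-02] F [-0.4  1.5  1.6] M [ 0.5   0.03 -0.03] w 35.7 ff 46.4
row [0.02 0.08 1.56] [-0.0003 -0.0002  0.0019]
```

play_rows --pt "0 0 0.2 0 0 0 -0.3" --pt "0 0 0.4 0 0 0 -0.3" --pt "0 0 0.6 0 0 0 -0.3" --pt "0 0 0.8 0 0 0 -0.3" --pt "0 0 1.0 0 0 0 -0.3"

```text
clock: 10.4
position: [0.532, 0.1537, 0.0801]
tool_rot: [-3.141, -0.0, 0.064]
force: [-0.2, 4.3, 0.3]
grip_width: 0.0359
finger_force: 46.2
```

play_rows --pt "0 0 0.05 0 0 0 -0.3" --pt "0 0 0.1 0 0 0 -0.3" --pt "0 0 0.15 0 0 0 -0.3" --pt "0 0 0.2 0 0 0 -0.3" --pt "0 0 0.25 0 0 0 -0.3"

```text
clock: 10.9
position: [0.532, 0.1535, 0.0778]
tool_rot: [-3.142, 0.0, 0.064]
force: [-1.1, 4.4, 0.0]
grip_width: 0.0354
finger_force: 46.1
```

play_rows --pt "0 0 0.05 0 0 0 -0.3" --pt "0 0 0.1 0 0 0 -0.3" --pt "0 0 0.15 0 0 0 -0.3" --pt "0 0 0.2 0 0 0 -0.3" --pt "0 0 0.2 0 0 0 -0.3"

```text
clock: 11.4
position: [0.532, 0.1535, 0.0757]
tool_rot: [3.142, 0.0, 0.064]
force: [-0.1, 4.4, -1.5]
grip_width: 0.0354
finger_force: 46.0
```

```bash
python3 go.py .5323 .1529 .0746 .062
```

```text
t 11.4 pos [532.  153.5  75.7] rot [3.1416e+00 1.0000e-04 6.3800e-02] F [-0.1  4.4 -1.5] M [ 1.12 -0.04  0.06] w 35.4 ff 46.0
row [0.03 0.06 0.11] [0.     0.0001 0.0018]
```

Not home yet (no contact force); continue in small steps.

play_rows --pt "0 0 0.03 0 0 0 -0.3" --pt "0 0 0.06 0 0 0 -0.3" --pt "0 0 0.09 0 0 0 -0.3" --pt "0 0 0.12 0 0 0 -0.3" --pt "0 0 0.15 0 0 0 -0.3"

```text
clock: 11.9
position: [0.532, 0.1534, 0.0747]
tool_rot: [3.142, -0.0, 0.064]
force: [-5.8, 3.0, 15.0]
grip_width: 0.0356
finger_force: 48.5
```

play_rows --pt "0 0 0.03 0 0 0 -0.3" --pt "0 0 0.06 0 0 0 -0.3" --pt "0 0 0.09 0 0 0 -0.3" --pt "0 0 0.12 0 0 0 -0.3" --pt "0 0 0.12 0 0 0 -0.3"

```text
clock: 12.4
position: [0.5321, 0.1533, 0.0745]
tool_rot: [3.142, -0.001, 0.063]
force: [-10.7, 1.0, 34.3]
grip_width: 0.0359
finger_force: 52.8
```

Contact with the collar at TCP 74.6 mm, exactly as predicted. Ease off a little, then release.

play_rows --pt "0 0 -0.04 0 0 0 -0.3" --pt "0 0 -0.08 0 0 0 -0.3" --pt "0 0 -0.1 0 0 0 -0.3" --pt "0 0 -0.1 0 0 0 -0.3" --pt "0 0 -0.1 0 0 0 -0.3"

```text
clock: 12.9
position: [0.5321, 0.1534, 0.0747]
tool_rot: [-3.142, -0.0, 0.064]
force: [-4.7, 3.2, 13.4]
grip_width: 0.0357
finger_force: 48.7
```

play_rows --pt "0 0 0 0 0 0 0" --pt "0 0 0 0 0 0 0.1" --pt "0 0 0 0 0 0 0.3" --pt "0 0 0 0 0 0 0.6" --pt "0 0 0 0 0 0 1"

```text
clock: 13.4
position: [0.5319, 0.153, 0.0739]
tool_rot: [3.141, 0.0, 0.063]
force: [0.2, -0.7, -0.3]
grip_width: 0.0807
finger_force: 0.0
```

play_rows --pt "0 0 0 0 0 0 1" --pt "0 0 0 0 0 0 1" --pt "0 0 0 0 0 0 1" --pt "0 0 0 0 0 0 1" --pt "0 0 0 0 0 0 1"

```text
clock: 13.9
position: [0.532, 0.1535, 0.0741]
tool_rot: [-3.142, 0.0, 0.064]
force: [0.0, -0.5, 0.0]
grip_width: 0.0854
finger_force: 0.0
```

```bash
python3 go.py .5323 .1529 .25 .062
```

```text
t 13.9 pos [532.  153.5  74.1] rot [-3.1416  0.      0.0637] F [ 0.  -0.5  0. ] M [ 0.03 -0.02  0.  ] w 85.4 ff 0.0
row [  0.03   0.06 -17.59] [-0.      0.      0.0017]
```

play_rows --pt "0 0 -2 0 0 0 1" --pt "0 0 -5 0 0 0 1" --pt "0 0 -9 0 0 0 1" --pt "0 0 -13 0 0 0 1" --pt "0 0 -17 0 0 0 1"

```text
clock: 14.4
position: [0.5317, 0.1533, 0.2458]
tool_rot: [-3.142, -0.0, 0.064]
force: [0.3, 0.1, -1.0]
grip_width: 0.0852
finger_force: 0.0
```

play_rows --pt "0 4 0 0 0 0 1" --pt "0 8 0 0 0 0 1" --pt "0 12 0 0 0 0 1" --pt "0 16 0 0 0 0 1" --pt "0 20 0 0 0 0 1"

```text
clock: 14.9
position: [0.5446, -0.0477, 0.2442]
tool_rot: [3.142, -0.0, 0.064]
force: [0.7, -0.6, -0.1]
grip_width: 0.085
finger_force: 0.0
```

play_rows --pt "0 2 0 0 0 0 1" --pt "0 4 0 0 0 0 1" --pt "0 6 0 0 0 0 1" --pt "0 8 0 0 0 0 1" --pt "0 8 0 0 0 0 1"

```text
clock: 15.4
position: [0.5496, -0.1288, 0.244]
tool_rot: [3.141, 0.0, 0.06]
force: [-0.5, 0.9, 0.9]
grip_width: 0.0851
finger_force: 0.0
```

Run:
```python
from workcell import viewer
import cv2,numpy as np
from fit import *
o=[]
for n,(u,v) in(("scene",(366,245)),("top",(262,205))):
    p,d=viewer.grab_frame(n); np.save(f"pics/{n}4.npy",d); b=cv2.cvtColor(p,cv2.COLOR_RGB2BGR); cv2.imwrite(f"pics/{n}4.png",b)
    o.append(cv2.resize(b[v-50:v+50,u-33:u+33],(396,600),interpolation=cv2.INTER_CUBIC))
cv2.imwrite("pics/near4.png",np.hstack(o))
B=[(-22,22,-18,18,64,119),(-11,11,18,25,82,106)]
for c in(("scene","top"),("scene",),("top",)): print(c,fit(B,[532,152.6,.061],"4",cams=c,rad=35,zmin=75))
for k,y in(("out",25),("in",19)): print(k,fit([B[0],(-11,11,18,y,82,106)],[532,152.6,.061],"4",rad=35,zmin=75))
```

```text
('scene', 'top') (array([5.31921e+02, 1.51947e+02, 6.30000e-02, 2.34900e+00]), np.float64(502.5), 782)
('scene',) (array([5.32279e+02, 1.51820e+02, 6.80000e-02, 3.05400e+00]), np.float64(280.8), 491)
('top',) (array([5.30778e+02, 1.52250e+02, 5.00000e-02, 1.64100e+00]), np.float64(180.0), 291)
out (array([5.31921e+02, 1.51947e+02, 6.30000e-02, 2.34900e+00]), np.float64(502.5), 782)
in (array([5.31898e+02, 1.52461e+02, 6.20000e-02, 2.34700e+00]), np.float64(636.8), 782)
```

View pics/near4.png

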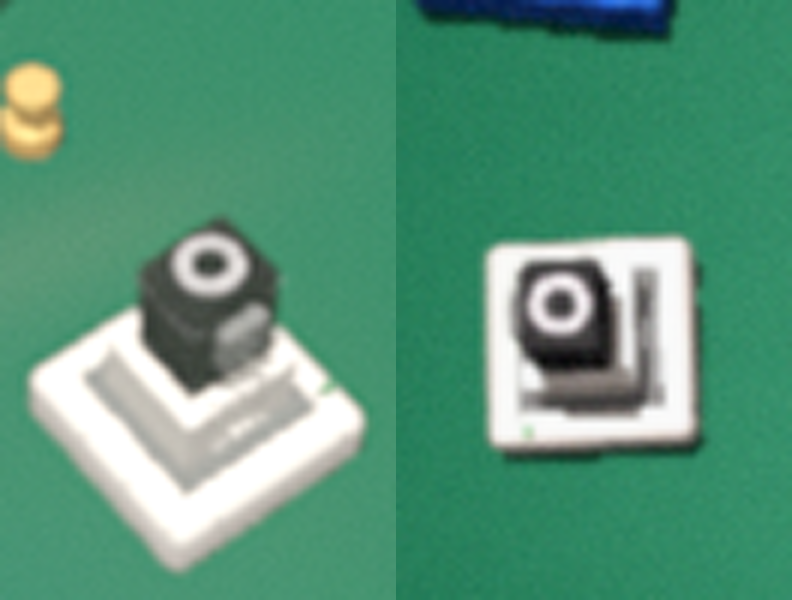

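The cartridge stands upright in the dock with the button out on the rib side (left panel: button (242,338)). The fit reads about 1 mm high, so I'll check the top plane directly against the pre-move images.

Run:
```python
from h import *
for n in("scene","top"):
    r=[]
    for tag,c,yaw,z in(("0",(514.7,-206),-.361,131),("4",(532,152.3),.062,119)):
        W,ok,_=cloud(n,tag); w=W[ok]*1000; d=w[:,:2]-c; co,s=np.cos(yaw),np.sin(yaw)
        lx=d[:,0]*co+d[:,1]*s; ly=-d[:,0]*s+d[:,1]*co
        m=(abs(lx)<18)&(abs(ly)<14)&(abs(w[:,2]-z)<8); q=w[m,2]-z
        r+=[(tag,"top",m.sum(),round(np.median(q),2),round(q.mean(),2),round(q.std()/m.sum()**.5,2))]
        # base plate / case tops as reference heights
        zb=42 if tag=="0" else 30; m=(np.maximum(abs(lx),abs(ly))>33)&(np.maximum(abs(lx),abs(ly))<(42))&(abs(w[:,2]-zb)<6); q=w[m,2]-zb
        r+=[("ref",m.sum(),round(np.median(q),2),round(q.mean(),2))]
    print(n,r)
```

```text
scene [('0', 'top', np.int64(100), np.float64(2.7), np.float64(2.6), np.float64(0.24)), ('ref', np.int64(192), np.float64(1.21), np.float64(1.21)), ('4', 'top', np.int64(153), np.float64(3.15), np.float64(2.99), np.float64(0.16)), ('ref', np.int64(249), np.float64(1.7), np.float64(1.5))]
top [('0', 'top', np.int64(139), np.float64(0.89), np.float64(0.92), np.float64(0.17)), ('ref', np.int64(273), np.float64(-0.09), np.float64(-0.06)), ('4', 'top', np.int64(137), np.float64(1.92), np.float64(1.89), np.float64(0.17)), ('ref', np.int64(256), np.float64(0.3), np.float64(0.28))]
```

Between 0 and 0.6 mm high, so it may have ridden up in the latch's play when the fingers opened. There's plenty of time, so I'll press gently on top to seat it.

play_rows --pt "0 -4 0 0 0 0 -0.5" --pt "0 -8 0 0 0 0 -0.5" --pt "0 -12 0 0 0 0 -0.5" --pt "0 -16 0 0 0 0 -0.5" --pt "0 -20 0 0 0 0 -0.5"

```text
clock: 16.0
position: [0.5365, 0.0762, 0.2443]
tool_rot: [-3.141, -0.0, 0.065]
force: [1.1, -0.7, -0.8]
grip_width: 0.0214
finger_force: 0.0
```

play_rows --pt "0 -4 0 0 0 0 -0.5" --pt "0 -8 0 0 0 0 -0.5" --pt "0 -8 0 0 0 0 -0.5" --pt "0 -8 0 0 0 0 -0.5" --pt "0 -8 0 0 0 0 -0.5"

```text
clock: 16.5
position: [0.5319, 0.1529, 0.2441]
tool_rot: [3.141, 0.0, 0.063]
force: [-0.2, -0.4, -0.5]
grip_width: 0.0212
finger_force: 0.0
```

```bash
python3 go.py .532 .1525 .128 .062
```

```text
t 16.5 pos [531.9 152.9 244.1] rot [3.1412e+00 1.0000e-04 6.3400e-02] F [-0.2 -0.4 -0.5] M [-0.01  0.03 -0.04] w 21.2 ff 0.0
row [1.000e-02 4.000e-02 1.161e+01] [0.0004 0.0001 0.0014]
```

play_rows --pt "0 0 3 0 0 0 -0.5" --pt "0 0 6 0 0 0 -0.5" --pt "0 0 9 0 0 0 -0.5" --pt "0 0 11.4 0 0 0 -0.5" --pt "0 0 11.4 0 0 0 -0.5"

```text
clock: 17.0
position: [0.5307, 0.1519, 0.1277]
tool_rot: [3.14, 0.004, 0.062]
force: [-0.4, -0.9, 1.1]
grip_width: 0.0214
finger_force: 0.0
```

play_rows --pt "0 0 0.1 0 0 0 -0.5" --pt "0 0 0.2 0 0 0 -0.5" --pt "0 0 0.3 0 0 0 -0.5" --pt "0 0 0.4 0 0 0 -0.5" --pt "0 0 0.5 0 0 0 -0.5"

```text
clock: 17.5
position: [0.5322, 0.1535, 0.1255]
tool_rot: [-3.141, -0.001, 0.064]
force: [0.1, -0.2, -0.7]
grip_width: 0.0214
finger_force: 0.0
```

play_rows --pt "0 0 0.06 0 0 0 -0.5" --pt "0 0 0.12 0 0 0 -0.5" --pt "0 0 0.18 0 0 0 -0.5" --pt "0 0 0.24 0 0 0 -0.5" --pt "0 0 0.3 0 0 0 -0.5"

```text
clock: 18.0
position: [0.532, 0.1535, 0.122]
tool_rot: [-3.142, 0.0, 0.064]
force: [-0.2, 0.1, -0.3]
grip_width: 0.0216
finger_force: 0.0
```

play_rows --pt "0 0 0.06 0 0 0 -0.5" --pt "0 0 0.12 0 0 0 -0.5" --pt "0 0 0.18 0 0 0 -0.5" --pt "0 0 0.24 0 0 0 -0.5" --pt "0 0 0.3 0 0 0 -0.5"

```text
clock: 18.5
position: [0.5323, 0.1547, 0.1197]
tool_rot: [-3.14, -0.001, 0.064]
force: [-4.1, 6.6, 12.8]
grip_width: 0.0214
finger_force: 6.6
```

play_rows --pt "0 0 0.03 0 0 0 -0.5" --pt "0 0 0.06 0 0 0 -0.5" --pt "0 0 0.09 0 0 0 -0.5" --pt "0 0 0.12 0 0 0 -0.5" --pt "0 0 0.12 0 0 0 -0.5"

```text
clock: 19.0
position: [0.5323, 0.1555, 0.1192]
tool_rot: [-3.139, -0.002, 0.065]
force: [-6.8, 7.7, 22.8]
grip_width: 0.0214
finger_force: 10.8
```

Pressed with 23 N at a steady height. Retreat and check.

play_rows --pt "0 0 -0.5 0 0 0 -0.5" --pt "0 0 -2 0 0 0 -0.5" --pt "0 0 -5 0 0 0 -0.5" --pt "0 0 -9 0 0 0 -0.5" --pt "0 0 -13 0 0 0 -0.5"

```text
clock: 19.5
position: [0.5317, 0.1532, 0.2492]
tool_rot: [3.141, 0.001, 0.064]
force: [0.7, -0.1, -0.3]
grip_width: 0.0216
finger_force: 0.0
```

play_rows --pt "0 4 0 0 0 0 0" --pt "0 8 0 0 0 0 0.5" --pt "0 12 0 0 0 0 1" --pt "0 16 0 0 0 0 1" --pt "0 20 0 0 0 0 1"

```text
clock: 20.0
position: [0.5445, -0.0479, 0.248]
tool_rot: [3.141, -0.0, 0.064]
force: [1.5, 0.7, 0.0]
grip_width: 0.0853
finger_force: 0.0
```

play_rows --pt "0 2 0 0 0 0 1" --pt "0 4 0 0 0 0 1" --pt "0 6 0 0 0 0 1" --pt "0 8 0 0 0 0 1" --pt "0 8 0 0 0 0 1"

```text
clock: 20.5
position: [0.5495, -0.1289, 0.2478]
tool_rot: [3.14, 0.0, 0.06]
force: [-0.1, 0.1, -0.3]
grip_width: 0.0856
finger_force: 0.0
```

Run:
```python
from workcell import viewer
from fit import *
for n in("scene","top"):
    p,d=viewer.grab_frame(n); np.save(f"pics/{n}5.npy",d); cv2.imwrite(f"pics/{n}5.png",cv2.cvtColor(p,cv2.COLOR_RGB2BGR))
B=[(-22,22,-18,18,64,119),(-11,11,18,25,82,106)]
for t in "45":
  for k,y in(("out",25),("in",19)): print(t,k,fit([B[0],(-11,11,18,y,82,106)],[532,152.6,.061],t,rad=35,zmin=75))
b=cv2.imread("pics/scene5.png"); cv2.imwrite("pics/last.png",b)
```

```text
4 out (array([5.31921e+02, 1.51947e+02, 6.30000e-02, 2.34900e+00]), np.float64(502.5), 782)
4 in (array([5.31898e+02, 1.52461e+02, 6.20000e-02, 2.34700e+00]), np.float64(636.8), 782)
5 out (array([5.31828e+02, 1.53146e+02, 6.00000e-02, 1.80400e+00]), np.float64(507.1), 775)
5 in (array([5.31790e+02, 1.53694e+02, 6.00000e-02, 1.81700e+00]), np.float64(650.4), 775)
```

View pics/last.png

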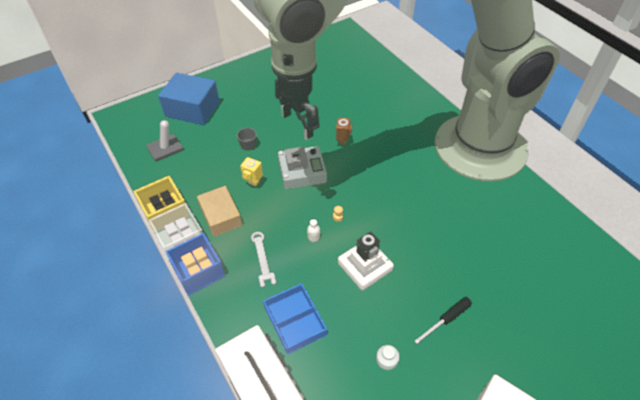

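The last view shows the cartridge upright in the dock at (368,246). The press lowered it about 0.5 mm, the button is out, the bystanders haven't moved and the arm is clear.

```bash
python3 -c "
from workcell import bot
print(bot.job_done())"
```

```text
the job is handed in; nothing more can be done
None
```

The cartridge is off the test head and sits upright in the dock with its button sprung out on the rib side, handed in at about 21 s; after letting go I pressed it once more from above (23 N), which seated it about 0.5 mm lower, and I did not pull on it to test the latch.

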